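# Brush the spoiled studs off the snap press bed

### The job

Pick up the block brush by its upright handle and sweep the two spoiled brass pieces off the bed of the snap press, over its open end, into the catch tray. Move the pieces only with the brush, never with the gripper. Then stand the brush back on its bristles on the table, clear of the press and its tray, and let go.

Things in the scene. Friction and masses are not known exactly. Their poses are not given: they have to be found in the camera images.
- brush: Block brush standing on stiff, rigid black bristles: bristles and wooden block 38 mm along its x, 98 mm along its y, up to 48 mm; centred on it an upright wooden handle, 22 (x) by 24 (y) mm, from 48 to 123 mm. Origin: centre of the bristles' underside, z up. Sweeps along its x, either way round. 180 g. A pattern weight nearby has a like handle on a round steel disc.
- press: Fixed grey bench press. Origin on the table under the middle of the scrap area; z up, +x along the bed to the column, -x to its open end. Bed: flat steel, top z = 55 mm, from x = -90 mm (open edge, no lip) to 97 mm, 120 mm wide between rails at y = +-60 mm that are 12 mm high. Behind x = 97 mm: die, overhanging head and column to z = 200 mm; lever at the rear to 255 mm.
- tray (a point): Aluminium catch tray fixed to the open end of the press bed; the point is the centre of its inner floor, at x = -138 mm, z = 3 mm in the press's frame, same axes. Inside 97 mm (x) by 150 mm (y), from the bed's open edge outwards; walls 40 mm high, lower than the bed.
- stud: Spoiled brass snap stud, a 22 mm round disc 14 mm thick with a 12 mm wide nub 5 mm high on top, 40 g, at first flat on the bed. Origin at the centre of its underside. It starts between x = -55 and -5 mm and y = -30 and 30 mm of the press.
- slug: Spoiled brass buckle slug, a block 24 x 18 x 14 mm, 45 g, at first flat on the bed beside the stud, in the same area. Origin at the centre of its underside.

How it is judged:
By the outcome, as a careful person would: the job done as asked, in the order asked, and still so for the second after the job is handed in, with the robot touching nothing.
It also fails if it takes over 48 s, if anything falls off the work surface, if the arm or the gripper's body presses on something with over 40 N, if the wrist force passes 120 N, or if a joint passes its speed limit or range.

### The arm

A 7-joint arm with a two-finger parallel gripper is mounted at the origin on the work surface. World frame = base frame: x ahead of the robot, y to its left, z up, the work surface at z = 0. Lengths are in m, angles in rad, forces in N, time in s.
With the tool pointing down it reaches from about 0.4 to 0.85 m from the base axis. Payload 10.4 kg.
Tool frame: the origin (TCP) lies midway between the tips of the shut fingers; the grasp point (between the pads) lies 19 mm behind it; z points along the fingers, y is the line along which they close (so a half turn about z gives the same grasp; the last joint's range is limited). The gripper opens to 87 mm and grips with 3 to 60 N. Pads are 19 mm wide; open, the fingers measure 117 mm over their backs; the gripper's body (75 mm by 190 mm) begins 51 mm behind the grasp point.
Start: joints at [-1.317, 0.332, -0.065, 1.46, 0.022, 1.35, -0.088], TCP at [0.171, 0.601, 0.223] pointing down, gripper open.
Joint ranges: [-2.6, 2.6], [-0.5, 2.12], [-1.47, 1.34], [0.16, 2.42], [-1.27, 4.41], [0.06, 2.06], [-2.6, 2.6]. Speed limits (rad/s): [2.22, 2.22, 2.79, 2.79, 3.14, 3.14, 3.14].

### API

Orientations are given as a unit quaternion [x, y, z, w].
In Python, from bench import r gives the robot as it stands.
- The arm moves only by the tool arm_command, never from a script. Its argument "moves" is one flat list of numbers, 4 for each row, row after row: the shift along the tool's x, y, z in cm, then the turn about the tool's z in degrees. A call has 1 to 12 rows; each row shifts and turns the commanded pose from where the row before left it, along the tool's axes as they then stand; what a row does not reach is not made up. A row lasts 1/12 s, in which the tool goes at most 41.7 mm and 7.16 degrees, less where a joint would pass 70% of its speed; a pose out of reach is approached as far as the arm can. A call with a gripper value outside its range is refused whole. "fingers" is the opening in per cent of the stroke, from 0 (shut) to 100 (fully open), set as the call begins (left out, the last holds). The fingers move at their own pace and stop on an object; "squeeze" is the grip in N (left out, the last holds). Time passes only in rows, so rows that do not move let the fingers close. It gives the time, the measured TCP pose, the force, the opening and the grip force at its end, in the units of the state.
- r.read_state(): the state, without advancing time (a new reading comes with each control period).
- r.camera(name): name is "scene" or "side" or "wrist"; returns the picture (420x560x3 uint8, red, green, blue); there is no depth.
- r.camera_info(name): a dict with "fx", "fy", "cx", "cy" (pixels), "origin" and "attitude" of the camera in the world. Camera axes: x right, y up, looking along -z (the intrinsics and any distortion apply to the point x, -y, -z); pixel columns grow to the right and rows downward; lengths in m; the calibration is good to about 2 mm. A picture is of the moment at which its call begins: read the wrist's pose just before it. camera_info takes no time and is no camera call; for the wrist camera it gives the pose at the moment of the call.
- r.close_job(): hands the job in; it is judged then, once.
The state is a dict: "time": time; "joint_positions": joint angles; "joint_vel": joint speeds; "joint_torque": joint torques, N m; "ee_pos": TCP position; "eef_rot": TCP orientation; "ft_force": force on the tool from outside, world axes, zero at the start; "torque": the same for the moment, N m; "width": finger opening in m; "grip_force": force on a finger pad.
Only numpy, scipy, OpenCV 4.12 (cv2) and the standard library are available. Lean on these libraries where they do the work, as an engineer would, in place of code of your own. Each camera call takes 0.05 s, during which the arm holds its last target. There are 200 camera calls.

## Working session

There is one attempt and no reset: what is moved stays moved. The work goes in short steps, Python scripts to look and compute and a tool call to move; the robot and the scene stay as the last step left them, time stands still between calls to the robot, and variables do not carry over. Pictures are saved under pics/ and viewed, at most 10 in all, crops included, and the job is handed in when it is done.

Besides the shell and the picture viewer there is one more tool, called after ">>>" in YAML: its name, and indented under it one key for each argument. arm_command: Moves the arm, as the interface text tells. Its arguments: {"type":"object","properties":{"moves":{"type":"array"},"fingers":{"type":"number"},"squeeze":{"type":"number"}},"required":["moves"]}

```bash
ls; mkdir -p pics; python3 - <<'E'
from bench import r
import cv2,numpy as np
for n in ("scene","side"):
    cv2.imwrite(f"pics/{n}0.png",cv2.cvtColor(r.camera(n),cv2.COLOR_RGB2BGR))
    print(n,r.camera_info(n))
s=r.read_state();print(s)
E
```

```text
pics
scene {'fx': 476.6286094785688, 'fy': 476.6286094785688, 'cx': 279.49770539018505, 'cy': 206.36238925629428, 'origin': array([1.02037647, 0.41220912, 0.52348248]), 'attitude': array([0.17522436, 0.42420248, 0.82307254, 0.33451499])}
side {'fx': 458.409343792736, 'fy': 458.409343792736, 'cx': 282.45977417467486, 'cy': 211.25544208896972, 'origin': array([0.41211325, 0.69093917, 0.61812837]), 'attitude': array([-0.04924445,  0.45937596,  0.8827508 , -0.08543847])}
{'time': 0.1, 'joint_positions': array([-1.3166003 ,  0.33279914, -0.06470789,  1.46082632,  0.02159496,
        1.34985981, -0.08849223]), 'joint_vel': array([-0.00131247, -0.00173107, -0.00099807, -0.00415095, -0.00030771,
        0.00057091,  0.00124488]), 'joint_torque': array([ 1.58165749e-03, -6.24537778e+01,  2.44563713e-02, -3.90715384e+01,
       -6.14590966e-02,  3.66987765e-02,  6.92682647e-05]), 'ee_pos': array([0.17070487, 0.60090422, 0.22185426]), 'eef_rot': array([ 1.37940417e-01,  9.90440348e-01, -5.95644281e-04, -6.07523812e-05]), 'ft_force': array([ 0.02037574, -0.82801776, -0.46378305]), 'torque': array([0.00271566, 0.03849052, 0.00345192]), 'grip_force': 0.0, 'width': 0.08688939362290608}
```

View pics/scene0.png

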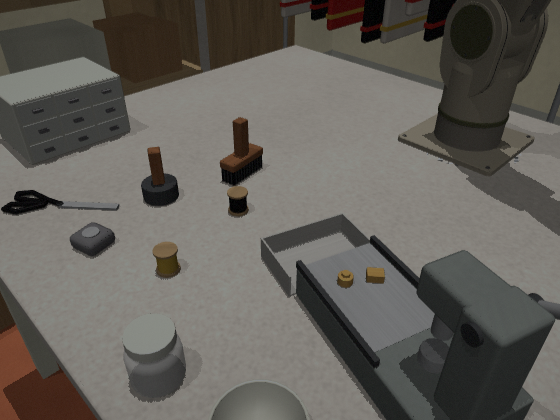

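View pics/side0.png

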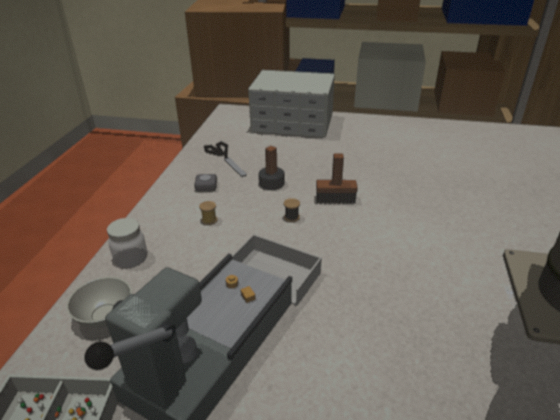

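```bash
python3 - <<'E'
import cv2,numpy as np
a=cv2.imread("pics/scene0.png");b=cv2.imread("pics/side0.png")
f=lambda i,x,y,w,h:cv2.resize(i[y:y+h,x:x+w],(400,300),interpolation=cv2.INTER_CUBIC)
o=np.vstack([np.hstack([f(a,190,110,100,75),f(a,250,205,200,150)]),np.hstack([f(b,290,145,100,75),f(b,170,230,160,120)])])
cv2.imwrite("pics/z.png",o)
E
```

```text
(no output)
```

View pics/z.png

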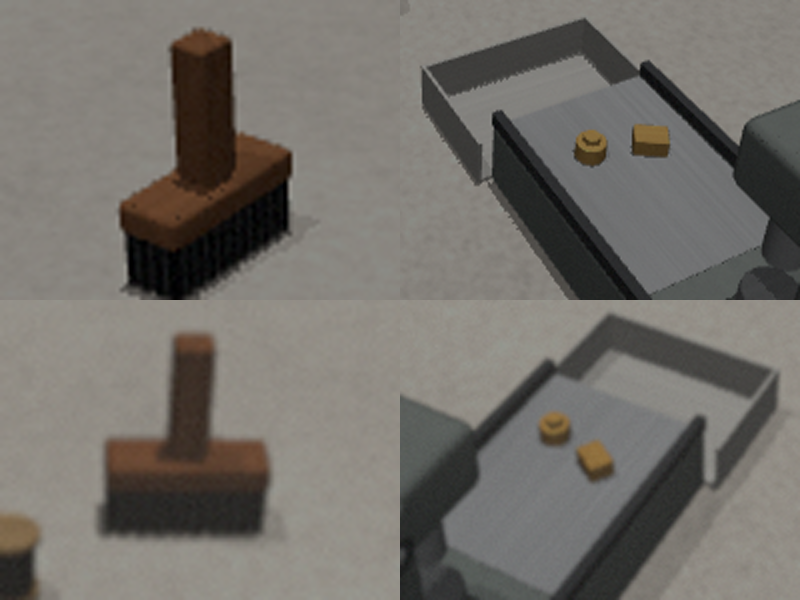

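```bash
cat > h.py <<'E'
from bench import r
import numpy as np,cv2
from scipy.spatial.transform import Rotation as R
from scipy.optimize import least_squares
class Cam:
    def __init__(s,n):
        i=r.camera_info(n);s.i=i;s.o=np.array(i["origin"]);s.R=R.from_quat(i["attitude"]).as_matrix()
        s.extra={k:v for k,v in i.items() if k not in("fx","fy","cx","cy","origin","attitude")}
    def proj(s,p):
        c=(np.atleast_2d(p)-s.o)@s.R; x,y,z=c[:,0],-c[:,1],-c[:,2]; i=s.i
        return np.c_[i["fx"]*x/z+i["cx"],i["fy"]*y/z+i["cy"]]
    def onz(s,uv,z):
        i=s.i;d=s.R@np.array([(uv[0]-i["cx"])/i["fx"],-(uv[1]-i["cy"])/i["fy"],-1]);return s.o+d*(z-s.o[2])/d[2]
def fit(obs,x0):
    # obs: (cam,local xyz,uv); x=(x,y,yaw)
    def f(x):
        c,s=np.cos(x[2]),np.sin(x[2]);M=np.array([[c,-s,0],[s,c,0],[0,0,1]])
        return np.concatenate([k.proj(M@np.array(l)+[x[0],x[1],0])[0]-uv for k,l,uv in obs])
    q=least_squares(f,x0,loss="soft_l1");return q.x,f(q.x).reshape(-1,2).round(1)
E
python3 - <<'E'
from h import *
S,D=Cam("scene"),Cam("side")
pr=[(S,(-.19,-.078,.043),(261.5,239)),(S,(-.19,.078,.043),(342.5,214)),(D,(-.19,-.078,.043),(254,236)),(D,(-.19,.078,.043),(321.2,258.8)),
(S,(-.09,-.06,.055),(306,266)),(S,(-.09,.06,.055),(370,244)),(D,(-.09,-.06,.055),(234,260)),(D,(-.09,.06,.055),(288,276.8)),(S,(.097,-.06,.055),(376,351.5)),(D,(.097,.06,.055),(230,346))]
p0=S.onz((350,280),.055)
best=min((fit(pr,[p0[0],p0[1],a]) for a in (-2,0,1,2)),key=lambda t:abs(t[1]).sum())
P,e=best;print("press",P,np.degrees(P[2]),e.tolist())
def q(x,y,o=(190,110)): return (o[0]+x/4,o[1]+y/4)
t=(290,145)
br=[(S,(0,0,.123),q(202,42)),(D,(0,0,.123),q(194,41,t))]
b0=S.onz(q(202,42),.123);c0=D.onz(q(194,41,t),.123);print("handle",b0,c0)
# ends of the block: long axis; side image bristle bottom near edge, and scene block top corners
br+=[(D,(-.019,-.049,0),q(103,233,t)),(D,(-.019,.049,0),q(263,233,t)),(S,(.019,-.049,.048),q(121,206)) if 0 else (S,(-.019,-.049,0),q(175,298)),(S,(-.019,.049,0),q(288,228)),(S,(.019,-.049,.048),q(121,206)) ]
for a in (-1.57,1.57):
    B,e=fit(br,[b0[0],b0[1],a]);print("brush",B,np.degrees(B[2]),e.tolist())
c,s=np.cos(P[2]),np.sin(P[2])
for n,z,u,v in (("stud",.074,(345.5,271.5),(231.6,278)),("slug",.069,(375,271.5),(248,292))):
    for C,w in((S,u),(D,v)):
        g=C.onz(w,z);d=g[:2]-P[:2];print(n,g.round(4),"press",(c*d[0]+s*d[1]).round(4),(-s*d[0]+c*d[1]).round(4))
print(S.extra,D.extra)
T=R.from_quat(r.read_state()["eef_rot"]).as_matrix();print(T.round(3))
E
```

```text
press [ 0.60712785  0.17255913 -5.02320509] -287.8084513709658 [[-0.2, -3.2], [1.1, -3.4], [-0.8, -4.6], [0.7, -3.8], [-4.6, -1.1], [-0.3, -2.5], [-1.4, -2.3], [0.9, 2.2], [2.7, 11.3], [-1.4, 10.1]]
handle [ 0.47716524 -0.24878396  0.123     ] [ 0.47318503 -0.24435459  0.123     ]
brush [ 0.47841335 -0.24362224  1.2276072 ] 70.33671158288007 [[1.2, 1.0], [-2.3, -0.0], [3.1, -12.1], [-0.8, -1.2], [-14.9, -8.1], [0.2, -0.5], [3.2, 3.4]]
brush [ 0.47841336 -0.24362227  1.22760596] 70.3366402696481 [[1.2, 1.0], [-2.3, -0.0], [3.1, -12.1], [-0.8, -1.2], [-14.9, -8.1], [0.2, -0.5], [3.2, 3.4]]
stud [0.6186 0.1336 0.074 ] press -0.0335 -0.0228
stud [0.6158 0.141  0.074 ] press -0.0274 -0.0179
slug [0.5848 0.159  0.069 ] press -0.0198 0.0171
slug [0.5811 0.1634 0.069 ] press -0.0167 0.022
{} {}
[[-0.962  0.273 -0.   ]
 [ 0.273  0.962 -0.001]
 [-0.    -0.001 -1.   ]]
```

```bash
python3 - <<'E'
from h import *
S,D=Cam("scene"),Cam("side")
pr=[(S,(-.19,-.078,.043),(261.5,239)),(S,(-.19,.078,.043),(342.5,214)),(D,(-.19,-.078,.043),(254,236)),(D,(-.19,.078,.043),(321.2,258.8)),
(S,(-.09,-.06,.055),(306,266)),(S,(-.09,.06,.055),(370,244)),(D,(-.09,-.06,.055),(234,260)),(D,(-.09,.06,.055),(288,276.8))]
P,e=fit(pr,[.6,.17,1.26]);print("press",P,np.degrees(P[2]),e.tolist())
def q(x,y,o=(190,110)): return (o[0]+x/4,o[1]+y/4)
t=(290,145)
br=[(S,(0,0,.123),q(202,42)),(D,(0,0,.123),q(194,41,t)),(D,(.019,-.049,0),q(103,233,t)),(D,(.019,.049,0),q(263,233,t)),
(S,(.019,-.049,0),q(175,298)),(S,(.019,.049,0),q(288,228)),(S,(-.019,-.049,0),q(128,288)),(S,(-.019,-.049,.048),q(121,206)),(S,(.019,.049,.048),q(291,152)),
(D,(-.019,-.049,.048),q(106,140,t)),(D,(-.019,.049,.048),q(267,142,t))]
B,e=fit(br,[.477,-.247,1.57]);print("brush",B,np.degrees(B[2]),e.tolist())
c,s=np.cos(P[2]),np.sin(P[2])
for n,z,u,v in (("stud",.074,(345.5,271.5),(231.6,278)),("slug",.069,(375,271.5),(248,292))):
    for C,w in((S,u),(D,v)):
        g=C.onz(w,z);d=g[:2]-P[:2];print(n,g.round(4),"press",(c*d[0]+s*d[1]).round(4),(-s*d[0]+c*d[1]).round(4))
for m in ((.09,-.06,.055),(.097,.06,.055)): 
    g=[P[0]+c*m[0]-s*m[1],P[1]+s*m[0]+c*m[1],m[2]];print(S.proj(g),D.proj(g))
E
```

```text
press [0.60519838 0.17747491 1.28405772] 73.5710882130092 [[0.7, -0.8], [1.2, -2.5], [-2.9, -3.2], [-0.4, -3.3], [-2.0, 1.0], [1.4, -1.7], [-2.5, -0.4], [0.8, 3.3]]
brush [ 0.4747882  -0.25007884  1.76221397] 100.967423174847 [[0.5, -0.6], [-0.5, -1.2], [-0.4, 0.1], [0.3, -0.1], [2.1, 2.7], [2.6, -0.2], [-0.7, -0.7], [-0.5, -0.6], [1.5, -1.0], [-1.4, -1.9], [-1.0, -2.6]]
stud [0.6186 0.1336 0.074 ] press -0.0383 -0.0253
stud [0.6158 0.141  0.074 ] press -0.032 -0.0205
slug [0.5848 0.159  0.069 ] press -0.0235 0.0143
slug [0.5811 0.1634 0.069 ] press -0.0203 0.0192
[[381.7938925  360.03536211]] [[169.33170575 326.42514788]]
[[461.81375328 326.73747487]] [[230.77790514 358.92296919]]
```

>>> arm_command:
  moves: [0,0,-1,7,0,0,-1,7,0,0,-1,7,0,0,-1,7,0,0,-1,7,0,0,-1,7,0,0,-1,7,0,0,-1,7,0,0,0,7]
  fingers: 100

```text
time: 0.85
ee_pos: [0.1709, 0.6017, 0.3044]
eef_rot: [0.637, 0.77, 0.001, -0.001]
ft_force: [0.1, -0.3, -0.7]
width: 0.087
grip_force: 0.0
```

```bash
cat >> h.py <<'E'
def go(*pts):
    s=r.read_state();T=R.from_quat(s["eef_rot"]).as_matrix();p=s["ee_pos"]
    print("t",round(s["time"],2),"pos",p.round(4),"yaw_y",np.degrees(np.arctan2(T[1,1],T[0,1])).round(2),"tz",T[:,2].round(3),"w",round(s["width"],4),"g",round(s["grip_force"],1),"F",s["ft_force"].round(1),"q",s["joint_positions"].round(2))
    for g in pts:
        d=T.T@(np.array(g)-p)*100;print(" ->",g,"tool cm",d.round(2));p=np.array(g)
E
python3 -c "
from h import *
go((.36,.28,.3),(.475,-.10,.3),(.475,-.25,.25))"
```

```text
t 0.85 pos [0.1709 0.6017 0.3044] yaw_y 10.79 tz [ 0.     0.002 -1.   ] w 0.087 g 0.0 F [ 0.1 -0.3 -0.7] q [-1.43  0.3   0.08  1.33 -0.02  1.51 -1.16]
 -> (0.36, 0.28, 0.3) tool cm [-35.14  12.55   0.37]
 -> (0.475, -0.1, 0.3) tool cm [-39.48   4.18  -0.08]
 -> (0.475, -0.25, 0.25) tool cm [-14.74  -2.81   4.97]
```

>>> arm_command:
  moves: [-3.5,1.25,0,0,-3.5,1.25,0,0,-3.5,1.25,0,0,-3.5,1.25,0,0,-3.5,1.25,0,0,-3.5,1.25,0,0,-3.5,1.25,0,0,-3.5,1.25,0,0,-3.5,1.25,0,0,-3.5,1.25,0,0]

```text
time: 1.68
ee_pos: [0.3615, 0.2801, 0.3024]
eef_rot: [0.635, 0.772, -0.0, -0.0]
ft_force: [1.2, 0.7, 0.3]
width: 0.0868
grip_force: 0.0
```

>>> arm_command:
  moves: [-3.9,0.4,0,0,-3.9,0.4,0,0,-3.9,0.4,0,0,-3.9,0.4,0,0,-3.9,0.4,0,0,-3.9,0.4,0,0,-3.9,0.4,0,0,-3.9,0.4,0,0,-3.9,0.4,0,0,-3.9,0.4,0,0]

```text
time: 2.52
ee_pos: [0.4755, -0.0951, 0.3026]
eef_rot: [0.635, 0.772, 0.0, -0.0]
ft_force: [1.5, 1.2, -0.1]
width: 0.0872
grip_force: 0.0
```

```bash
python3 -c "
from h import *
go((.475,-.25,.22))
cv2.imwrite('pics/w1.png',r.camera('wrist')[:,:,::-1]);W=Cam('wrist');print(W.extra,W.proj([[.4748,-.25,.123],[.4748,-.25,0.048]]))"
```

```text
t 2.52 pos [ 0.4755 -0.0951  0.3026] yaw_y 11.14 tz [ 0.001  0.001 -1.   ] w 0.0872 g 0.0 F [ 1.5  1.2 -0.1] q [-0.81 -0.08  0.88  1.72  0.06  1.47  0.26]
 -> (0.475, -0.25, 0.22) tool cm [-15.2   -3.05   8.25]
{} [[252.58960117 305.61325592]
 [256.52723823 275.42274132]]
```

>>> arm_command:
  moves: [-3,-0.6,1,0,-3,-0.6,1,0,-3,-0.6,1,0,-3,-0.6,1,0,-3.2,-0.6,1,0,0,0,1,0,0,0,0,0]

```text
time: 3.15
ee_pos: [0.4739, -0.2494, 0.2405]
eef_rot: [0.637, 0.771, -0.002, -0.001]
ft_force: [-0.0, 0.4, -0.2]
width: 0.087
grip_force: 0.0
```

```bash
python3 -c "
from h import *
go((.475,-.25,.22))
cv2.imwrite('pics/w2.png',r.camera('wrist')[:,:,::-1]);W=Cam('wrist');print(W.proj([[.4748,-.25,.123],[.4748,-.25,0.048]]))"
```

```text
t 3.15 pos [ 0.4739 -0.2494  0.2405] yaw_y 10.89 tz [-0.004 -0.001 -1.   ] w 0.087 g 0.0 F [-0.   0.4 -0.2] q [-0.56  0.19  1.1   1.71 -0.17  1.35  0.76]
 -> (0.475, -0.25, 0.22) tool cm [-0.08  0.11  2.05]
[[277.53565349 200.65170234]
 [277.82820854 183.65452648]]
```

View pics/w2.png

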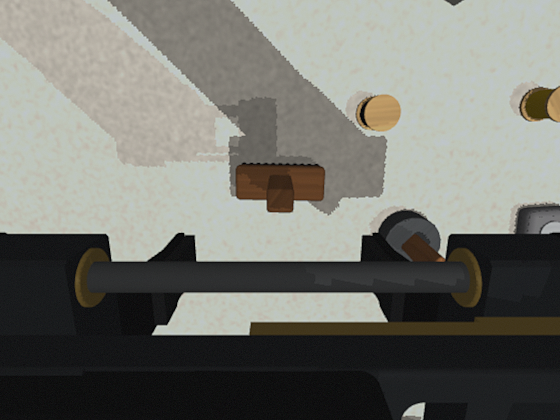

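```bash
python3 -c "
from h import *
a=cv2.imread('pics/w2.png')[150:225,220:340];cv2.imwrite('pics/w2z.png',cv2.resize(a,(800,500),interpolation=cv2.INTER_CUBIC))
S,D,W=Cam('scene'),Cam('side'),Cam('wrist')
print(S.onz((155,151),.11),D.onz((271,149),.11),W.o)
B=(.4748,-.25);y=np.radians(101);c,s=np.cos(y),np.sin(y)
for z,a,b in((.123,.011,.012),(.048,.019,.049)):
  print(W.proj([[B[0]+c*u-s*v,B[1]+s*u+c*v,z] for u,v in((a,b),(a,-b),(-a,-b),(-a,b))]).round(1).tolist())
"
```

```text
[ 0.65201641 -0.27987082  0.11      ] [ 0.63699735 -0.27140028  0.11      ] [ 0.4622573  -0.17932435  0.40340629]
[[263.7, 188.3], [291.4, 188.4], [291.1, 212.7], [263.9, 212.7]]
[[232.5, 166.3], [323.2, 166.4], [322.0, 200.5], [233.6, 200.4]]
```

View pics/w2z.png

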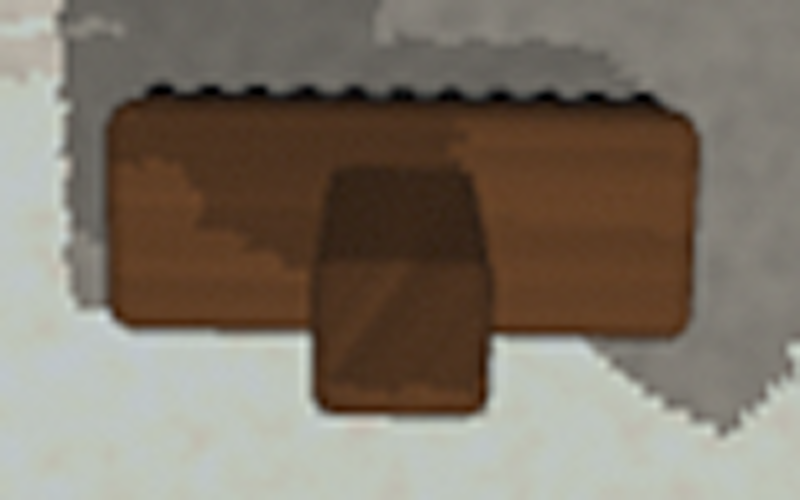

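>>> arm_command:
  moves: [0,0.3,3,0,0,0,3,0,0,0,3,0,0,0,3,0,0,0,2.5,0,0,0,1.5,0,0,0,0.4,0,0,0,0,0]

```text
time: 3.87
ee_pos: [0.4788, -0.2458, 0.0784]
eef_rot: [0.634, 0.773, 0.0, -0.001]
ft_force: [-0.0, -0.3, -0.0]
width: 0.087
grip_force: 0.0
```

>>> arm_command:
  moves: [0,0,0,0,0,0,0,0,0,0,0,0,0,0,0,0,0,0,0,0,0,0,0,0,0,0,0,0,0,0,0,0]
  fingers: 0
  squeeze: 45

```text
time: 4.53
ee_pos: [0.4785, -0.2473, 0.0785]
eef_rot: [0.635, 0.772, 0.0, -0.0]
ft_force: [-0.9, 0.4, 0.2]
width: 0.0415
grip_force: 0.0
```

```bash
python3 -c "
from h import *
go()"
```

```text
t 4.53 pos [ 0.4785 -0.2473  0.0785] yaw_y 11.14 tz [-0.  0. -1.] w 0.0415 g 0.0 F [-0.9  0.4  0.2] q [-0.41  0.41  0.97  1.89 -0.39  1.04  0.92]
```

Fingers are slow; keep closing, then lift 3 cm.

>>> arm_command:
  moves: [0,0,0,0,0,0,0,0,0,0,0,0,0,0,0,0,0,0,0,0,0,0,0,0,0,0,0,0]

```text
time: 5.12
ee_pos: [0.4785, -0.2472, 0.0784]
eef_rot: [0.635, 0.772, 0.0, -0.0]
ft_force: [0.4, 0.0, -1.6]
width: 0.0238
grip_force: 45.0
```

```bash
python3 -c "
from h import *
go()"
```

```text
t 5.12 pos [ 0.4785 -0.2472  0.0784] yaw_y 11.14 tz [-0.  0. -1.] w 0.0238 g 45.0 F [ 0.4  0.  -1.6] q [-0.41  0.41  0.97  1.89 -0.39  1.04  0.92]
```

>>> arm_command:
  moves: [0,0,-2,0,0,0,-3,0,0,0,-3,6.9,0,0,-3,6.9,0,0,-2,6.9,0,0,0,6.9,0,0,0,0]

```text
time: 5.7
ee_pos: [0.4793, -0.2471, 0.2094]
eef_rot: [0.803, 0.597, 0.001, 0.001]
ft_force: [-0.3, 0.2, -2.0]
width: 0.0235
grip_force: 45.0
```

```bash
python3 -c "
from h import *
go((.54,-.03,.21),(.6143,.2082,.21))"
```

```text
t 5.7 pos [ 0.4793 -0.2471  0.2094] yaw_y -16.74 tz [ 0.002  0.    -1.   ] w 0.0235 g 45.0 F [-0.3  0.2 -2. ] q [-0.62  0.28  1.2   1.75 -0.27  1.29  0.35]
 -> (0.54, -0.03, 0.21) tool cm [22.54 -0.44 -0.05]
 -> (0.6143, 0.2082, 0.21) tool cm [2.495e+01 2.500e-01 2.000e-02]
```

>>> arm_command:
  moves: [3.2,-0.06,0,0,3.2,-0.06,0,0,3.2,-0.06,0,0,3.2,-0.06,0,0,3.2,-0.06,0,0,3.2,-0.06,0,0,3.3,-0.06,0,0,0,0,0,0]

```text
time: 6.37
ee_pos: [0.5393, -0.0222, 0.2072]
eef_rot: [0.797, 0.604, -0.0, -0.001]
ft_force: [0.2, 0.3, -2.5]
width: 0.0238
grip_force: 45.0
```

```bash
python3 -c "
from h import *
go((.6143,.2082,.21))
cv2.imwrite('pics/w3.png',r.camera('wrist')[:,:,::-1]);W=Cam('wrist')
P=(.6052,.1775,1.284);c,s=np.cos(P[2]),np.sin(P[2])
print(W.proj([[P[0]+c*u-s*v,P[1]+s*u+c*v,z] for u,v,z in((-.09,.06,.055),(-.09,-.06,.055),(.097,.06,.055),(.097,-.06,.055),(-.035,-.023,.074),(-.022,.017,.069))]).round(1).tolist())"
```

```text
t 6.37 pos [ 0.5393 -0.0222  0.2072] yaw_y -15.66 tz [-0.001  0.001 -1.   ] w 0.0238 g 45.0 F [ 0.2  0.3 -2.5] q [-1.02  0.27  1.16  1.75 -0.26  1.29 -0.08]
 -> (0.6143, 0.2082, 0.21) tool cm [24.21  1.   -0.26]
[[218.3, 51.0], [355.3, 52.5], [209.2, -226.4], [373.3, -224.5], [318.2, -29.1], [267.0, -46.0]]
```

View pics/w3.png

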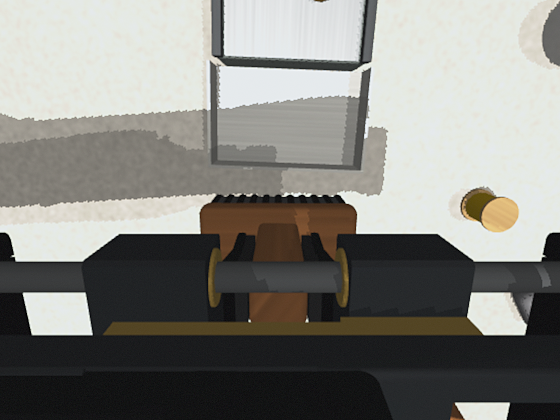

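```bash
python3 -c "
from h import *
a=cv2.imread('pics/w3.png')[0:175,195:395];cv2.imwrite('pics/w3z.png',cv2.resize(a,(686,600),interpolation=cv2.INTER_CUBIC))"
```

```text
(no output)
```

View pics/w3z.png

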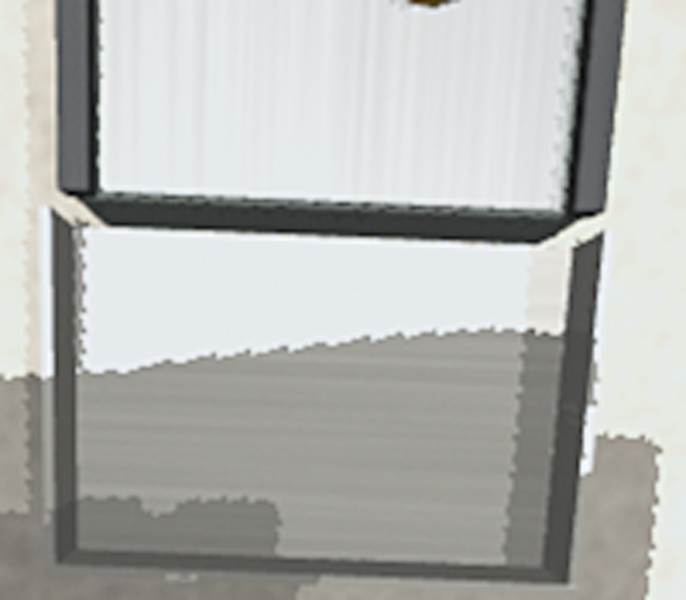

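```bash
python3 -c "
from h import *
W=Cam('wrist')
ob=[(W,(-.09,.06,.055),(223.6,56.3)),(W,(-.09,-.06,.055),(362.6,62.7)),(W,(-.187,.075,.003),(217.5,160.4)),(W,(-.187,-.075,.003),(353.3,165.3))]
P,e=fit(ob,[.605,.177,1.28]);print(P,np.degrees(P[2]),e.tolist())
c,s=np.cos(P[2]),np.sin(P[2])
S,D=Cam('scene'),Cam('side')
for n,z,u,v in (('stud',.074,(345.5,271.5),(231.6,278)),('slug',.069,(375,271.5),(248,292))):
    for C,w in((S,u),(D,v)):
        g=C.onz(w,z);d=g[:2]-P[:2];print(n,g.round(4),'press',(c*d[0]+s*d[1]).round(4),(-s*d[0]+c*d[1]).round(4))
# brush: block front edge seen in wrist, corners (202,207),(357,207) tops
T=R.from_quat(r.read_state()['eef_rot']).as_matrix();print(T.round(4))
p=r.read_state()['ee_pos']
print(W.proj([p+T@np.array([x,y,.0784-.048]) for x,y in((.017,.049),(.017,-.049))]))
go((P[0]+c*.032,P[1]+s*.032,.21))"
```

```text
[0.61104224 0.16878611 1.25071591] 71.66074314138294 [[0.7, 0.5], [-2.3, 0.5], [0.5, -1.6], [-0.1, -0.5]]
stud [0.6186 0.1336 0.074 ] press -0.031 -0.0183
stud [0.6158 0.141  0.074 ] press -0.0249 -0.0133
slug [0.5848 0.159  0.069 ] press -0.0176 0.0218
slug [0.5811 0.1634 0.069 ] press -0.0146 0.0267
[[ 2.729e-01  9.621e-01 -1.800e-03]
 [ 9.621e-01 -2.729e-01 -2.000e-04]
 [-6.000e-04 -1.700e-03 -1.000e+00]]
[[358.91535353 206.51706623]
 [196.32001846 206.51932516]]
t 6.42 pos [ 0.5385 -0.026   0.2073] yaw_y -15.83 tz [-0.002 -0.    -1.   ] w 0.0238 g 45.0 F [-1.1 -0.8 -2.2] q [-1.02  0.27  1.16  1.75 -0.26  1.29 -0.08]
 -> (np.float64(0.6211108175290792), np.float64(0.19916082950415848), 0.21) tool cm [23.91  1.81 -0.29]
```

```bash
python3 -c "
from h import *
n=r.camera('wrist')[:,:,::-1];n=np.ascontiguousarray(n);cv2.imwrite('pics/w4.png',n)
W=Cam('wrist')
a=cv2.imread('pics/w3.png')
p0=np.float32([(223.6,56.3),(362.6,62.7),(211,163.9),(361.2,169.7)])
p1,st,er=cv2.calcOpticalFlowPyrLK(cv2.cvtColor(a,7),cv2.cvtColor(n,7),p0.reshape(-1,1,2),None,winSize=(31,31));p1=p1.reshape(-1,2)
print((p1-p0).round(2).tolist(),er.ravel())
q=p1
ob=[(W,(-.09,.06,.055),q[0]),(W,(-.09,-.06,.055),q[1]),(W,(-.187,.075,.003),np.array((217.5,160.4))+p1[2]-p0[2]),(W,(-.187,-.075,.003),np.array((353.3,165.3))+p1[3]-p0[3])]
P,e=fit(ob,[.605,.177,1.28]);print(P,np.degrees(P[2]),e.tolist())
c,s=np.cos(P[2]),np.sin(P[2])
go((P[0]+c*.032,P[1]+s*.032,.21))"
```

```text
[[-0.949999988079071, -4.449999809265137], [-0.3499999940395355, -4.96999979019165], [-0.36000001430511475, -3.490000009536743], [-0.10999999940395355, -4.230000019073486]] [4.8932753 4.6896787 2.3548713 1.1101391]
[0.61133769 0.16980118 1.25148348] 71.70472138320685 [[0.7, 0.5], [-2.5, 0.3], [0.5, -1.4], [-0.0, -0.2]]
t 6.47 pos [ 0.538  -0.0287  0.2075] yaw_y -16.06 tz [-0.002 -0.001 -1.   ] w 0.0238 g 45.0 F [-0.2 -1.2 -1.1] q [-1.02  0.27  1.16  1.75 -0.25  1.29 -0.08]
 -> (np.float64(0.6213829407126139), np.float64(0.20018361996828235), 0.21) tool cm [24.3   1.68 -0.28]
```

>>> arm_command:
  moves: [3.1,0.2,0,0,3.1,0.2,0,0,3.1,0.2,0,0,3.1,0.2,0,0,3.1,0.2,0,0,3.1,0.2,0,0,3.0,0.2,0,0,2.5,0.1,0,0,0.5,0,0,0.9,0,0,0,0.9,0,0,0,0,0,0,0,0]

```text
time: 7.47
ee_pos: [0.6224, 0.1987, 0.2086]
eef_rot: [0.811, 0.585, -0.0, 0.0]
ft_force: [0.3, 0.8, -1.8]
width: 0.0241
grip_force: 45.0
```

```bash
python3 -c "
from h import *
go((.6204,.2024,.1375))
a=r.camera('scene')[:,:,::-1];b=r.camera('side')[:,:,::-1]
f=lambda i,x,y,w,h:cv2.resize(np.ascontiguousarray(i[y:y+h,x:x+w]),(400,600),interpolation=cv2.INTER_CUBIC)
cv2.imwrite('pics/h.png',np.hstack([f(a,275,150,160,240),f(b,170,160,160,240)]));cv2.imwrite('pics/hs.png',a)
go()"
```

```text
t 7.47 pos [0.6224 0.1987 0.2086] yaw_y -18.37 tz [-0.    -0.001 -1.   ] w 0.0241 g 45.0 F [ 0.3  0.8 -1.8] q [-1.06  0.57  1.    1.44 -0.48  1.39 -0.36]
 -> (0.6204, 0.2024, 0.1375) tool cm [ 0.29 -0.3   7.11]
t 7.57 pos [0.6223 0.1995 0.2088] yaw_y -18.35 tz [ 0.  0. -1.] w 0.0239 g 45.0 F [-0.5  0.2 -2.1] q [-1.06  0.57  1.    1.44 -0.48  1.39 -0.36]
```

View pics/h.png

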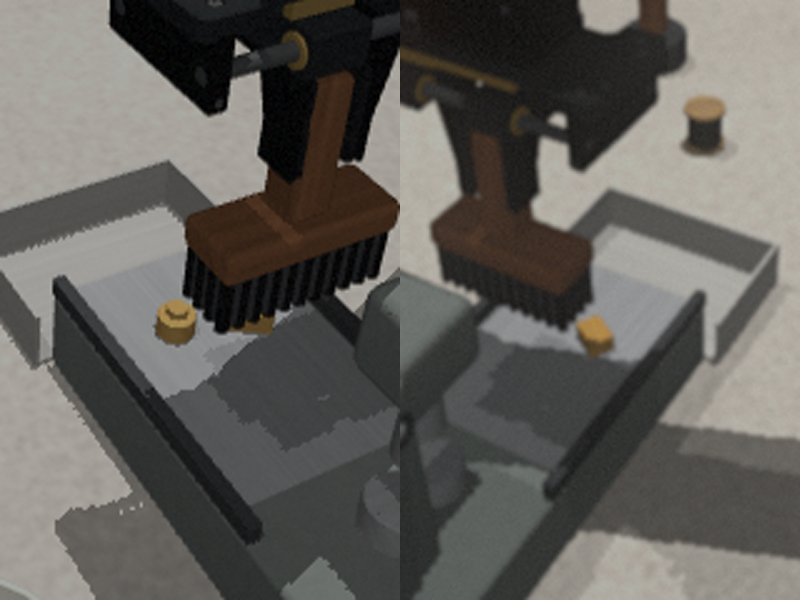

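```bash
python3 -c "
from h import *
S,D=Cam('scene'),Cam('side')
T=R.from_quat(r.read_state()['eef_rot']).as_matrix();p=r.read_state()['ee_pos']
for z in (.2088-.0784,.058):
  X=[np.r_[(p+T@np.array([x,y,0]))[:2],z] for x,y in((.017,-.049),(.017,.049),(-.021,-.049),(-.021,.049))]
  print('scene',((S.proj(X)-[275,150])*2.5).round(0).tolist(),'side',((D.proj(X)-[170,160])*2.5+[400,0]).round(0).tolist())
for P in((.611,.171,1.2515),(.605,.1775,1.284)):
  c,s=np.cos(P[2]),np.sin(P[2])
  X=[[P[0]+c*u-s*v,P[1]+s*u+c*v,.067] for u,v in((-.09,-.06),(-.09,.06),(.09,-.06),(.09,.06))]
  print('rail scene',((S.proj(X)-[275,150])*2.5).round(0).tolist(),'side',((D.proj(X)-[170,160])*2.5+[400,0]).round(0).tolist())
"
```

```text
scene [[389.0, 281.0], [223.0, 343.0], [340.0, 236.0], [178.0, 292.0]] side [[560.0, 336.0], [431.0, 281.0], [595.0, 297.0], [469.0, 246.0]]
scene [[364.0, 384.0], [207.0, 448.0], [318.0, 337.0], [166.0, 396.0]] side [[568.0, 419.0], [445.0, 362.0], [601.0, 379.0], [481.0, 326.0]]
rail scene [[61.0, 273.0], [235.0, 215.0], [244.0, 507.0], [443.0, 420.0]] side [[552.0, 230.0], [693.0, 283.0], [389.0, 390.0], [545.0, 466.0]]
rail scene [[73.0, 277.0], [243.0, 215.0], [271.0, 509.0], [462.0, 416.0]] side [[553.0, 237.0], [697.0, 288.0], [396.0, 403.0], [557.0, 476.0]]
```

>>> arm_command:
  moves: [0.3,-0.3,0,-0.7,0.2,-0.2,0,0,0,0,1.5,0,0,0,1.5,0,0,0,1,0,0,0,1,0,0,0,0.5,0,0,0,0,0]

```text
time: 8.23
ee_pos: [0.6186, 0.2077, 0.1525]
eef_rot: [0.807, 0.591, -0.001, -0.0]
ft_force: [0.7, -0.1, -2.7]
width: 0.024
grip_force: 45.0
```

>>> arm_command:
  moves: [0,0,0.5,0,0,0,0.4,0,0,0,0.3,0,0,0,0.3,0,0,0,0,0,0,0,0,0]

```text
time: 8.73
ee_pos: [0.6191, 0.2077, 0.1385]
eef_rot: [0.807, 0.591, -0.0, -0.0]
ft_force: [0.6, -0.8, -1.4]
width: 0.0235
grip_force: 45.0
```

```bash
python3 -c "
from h import *
go()
a=r.camera('scene')[:,:,::-1];b=r.camera('side')[:,:,::-1]
f=lambda i,x,y,w,h:cv2.resize(np.ascontiguousarray(i[y:y+h,x:x+w]),(400,600),interpolation=cv2.INTER_CUBIC)
cv2.imwrite('pics/h2.png',np.hstack([f(a,290,180,160,240),f(b,170,190,160,240)]))
go()"
```

```text
t 8.73 pos [0.6191 0.2077 0.1385] yaw_y -17.56 tz [-0.  0. -1.] w 0.0235 g 45.0 F [ 0.6 -0.8 -1.4] q [-1.05  0.62  0.96  1.53 -0.52  1.27 -0.33]
t 8.83 pos [0.6193 0.2077 0.1388] yaw_y -17.56 tz [ 0.  0. -1.] w 0.0237 g 45.0 F [ 0.2  0.1 -1.8] q [-1.05  0.62  0.96  1.52 -0.52  1.27 -0.33]
```

View pics/h2.png

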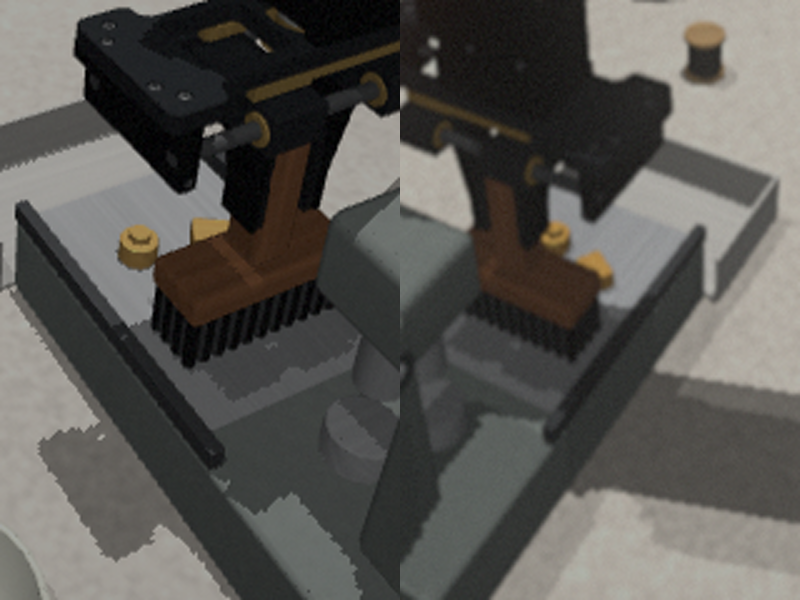

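>>> arm_command:
  moves: [0,0,0.3,0,-1,0,0,0,-1,0,0,0,-1,0,0,0,-1,0,0,0,-1,0,0,0,-0.8,0,0,0,-0.8,0,0,0,-0.6,0,0,0,-0.6,0,0,0,-0.6,0,0,0,0,0,0,0]

```text
time: 9.83
ee_pos: [0.5935, 0.1261, 0.1356]
eef_rot: [0.807, 0.59, -0.0, 0.0]
ft_force: [-0.6, -1.2, -1.4]
width: 0.0235
grip_force: 45.0
```

>>> arm_command:
  moves: [-0.6,0,0,0,-0.6,0,0,0,-0.6,0,0,0,-0.6,0,0,0,-0.6,0,0,0,-0.6,0,0,0,-0.6,0,0,0,-0.6,0,0,0,-0.6,0,0,0,-0.6,0,0,0,0,0,0,0,0,0,0,0]

```text
time: 10.83
ee_pos: [0.5757, 0.0701, 0.1356]
eef_rot: [0.807, 0.591, 0.0, -0.0]
ft_force: [-0.1, 0.4, -1.8]
width: 0.0238
grip_force: 45.0
```

```bash
python3 -c "
from h import *
a=r.camera('scene')[:,:,::-1];b=r.camera('side')[:,:,::-1]
f=lambda i,x,y,w,h:cv2.resize(np.ascontiguousarray(i[y:y+h,x:x+w]),(400,600),interpolation=cv2.INTER_CUBIC)
cv2.imwrite('pics/h3.png',np.hstack([f(a,260,160,160,240),f(b,200,190,160,240)]))
go()
h=cv2.cvtColor(np.ascontiguousarray(b),cv2.COLOR_BGR2HSV);m=cv2.inRange(h,(10,150,120),(28,255,255));k=cv2.connectedComponentsWithStats(m);print([ (k[2][i,4],k[3][i].round()) for i in range(1,k[0]) if k[2][i,4]>8])
h=cv2.cvtColor(np.ascontiguousarray(a),cv2.COLOR_BGR2HSV);m=cv2.inRange(h,(10,150,120),(28,255,255));k=cv2.connectedComponentsWithStats(m);print([ (k[2][i,4],k[3][i].round()) for i in range(1,k[0]) if k[2][i,4]>8])
"
```

```text
t 10.93 pos [0.5758 0.0708 0.1355] yaw_y -17.53 tz [ 0.  0. -1.] w 0.0237 g 45.0 F [ 0.2  0.5 -1.8] q [-1.01  0.46  1.04  1.74 -0.43  1.19 -0.16]
[(np.int32(24), array([ 79., 411.]))]
[]
```

>>> arm_command:
  moves: [0,0,-2,0,0,0,-3,0,0,0,-3,0,-3,0,0,0,-3.5,0,0,0,-3.5,0,0,0,-3.5,0,0,0,-3.5,0,0,0,-3.5,0,0,0,-3.5,0,0,0,-3.5,0,0,0,0,0,0,0]

```text
time: 11.93
ee_pos: [0.4897, -0.199, 0.2162]
eef_rot: [0.809, 0.587, -0.0, 0.001]
ft_force: [-0.7, -0.4, -1.4]
width: 0.0232
grip_force: 45.0
```

>>> arm_command:
  moves: [0,0,0,-7.1,0,0,0,-7.1,0,0,0,-7.1,0,0,0,-7.1,0,0,0,0,0,0,0,0]

```text
time: 12.43
ee_pos: [0.4929, -0.1916, 0.2156]
eef_rot: [0.639, 0.77, 0.0, -0.0]
ft_force: [-0.8, 0.4, -1.5]
width: 0.0237
grip_force: 45.0
```

```bash
python3 -c "
from h import *
go((.4785,-.2472,.0794))
a=r.camera('scene')[:,:,::-1];b=r.camera('side')[:,:,::-1]
f=lambda i,x,y,w,h:cv2.resize(np.ascontiguousarray(i[y:y+h,x:x+w]),(400,600),interpolation=cv2.INTER_CUBIC)
cv2.imwrite('pics/h4.png',np.hstack([f(a,250,150,160,240),f(b,200,170,160,240)]))
"
```

```text
t 12.43 pos [ 0.4929 -0.1916  0.2156] yaw_y 10.63 tz [ 0.  0. -1.] w 0.0237 g 45.0 F [-0.8  0.4 -1.5] q [-0.7   0.19  1.12  1.77 -0.18  1.29  0.65]
 -> (0.4785, -0.2472, 0.0794) tool cm [-5.21 -2.45 13.62]
```

View pics/h4.png

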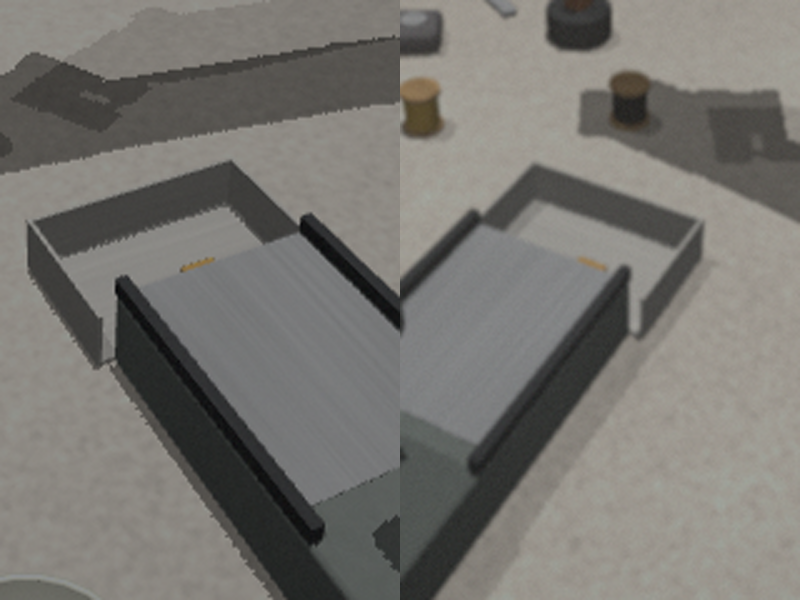

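>>> arm_command:
  moves: [-2.6,-1.2,0,-0.5,-2.6,-1.2,1,0,0,0,2.5,0,0,0,2.5,0,0,0,2.5,0,0,0,2,0,0,0,1.5,0,0,0,1,0,0,0,0.3,0,0,0,0,0,0,0,0,0]

```text
time: 13.45
ee_pos: [0.4797, -0.2477, 0.0833]
eef_rot: [0.634, 0.773, 0.0, 0.0]
ft_force: [0.1, 0.7, -0.8]
width: 0.0241
grip_force: 45.0
```

```bash
python3 -c "
from h import *
go()"
```

```text
t 13.45 pos [ 0.4797 -0.2477  0.0833] yaw_y 11.3 tz [ 0.001 -0.    -1.   ] w 0.0241 g 45.0 F [ 0.1  0.7 -0.8] q [-0.44  0.42  1.01  1.89 -0.4   1.06  0.93]
```

>>> arm_command:
  moves: [0,0,0.3,0,0,0,0.1,0,0,0,0.1,0,0,0,0,0,0,0,0,0]

```text
time: 13.87
ee_pos: [0.4797, -0.2475, 0.0784]
eef_rot: [0.634, 0.773, 0.001, 0.0]
ft_force: [-0.9, 1.1, 6.2]
width: 0.0236
grip_force: 45.0
```

```bash
python3 -c "
from h import *
go()"
```

```text
t 13.87 pos [ 0.4797 -0.2475  0.0784] yaw_y 11.34 tz [ 0.001  0.    -1.   ] w 0.0236 g 45.0 F [-0.9  1.1  6.2] q [-0.43  0.42  1.    1.89 -0.41  1.05  0.94]
```

In light contact with the table; release, then retreat upward.

>>> arm_command:
  moves: [0,0,0,0,0,0,0,0,0,0,0,0,0,0,0,0,0,0,0,0,0,0,0,0,0,0,0,0,0,0,0,0,0,0,0,0,0,0,0,0,0,0,0,0]
  fingers: 100

```text
time: 14.78
ee_pos: [0.4791, -0.2475, 0.0775]
eef_rot: [0.634, 0.774, 0.0, -0.0]
ft_force: [-0.5, 0.2, 0.1]
width: 0.0847
grip_force: 0.0
```

>>> arm_command:
  moves: [0,0,-1,0,0,0,-1.5,0,0,0,-2,0,0,0,-2.5,0,0,0,-2.5,0,0,0,-2.5,0,0,0,-2.5,0,0,0,-1,0,0,0,0,0,0,0,0,0,0,0,0,0]

```text
time: 15.7
ee_pos: [0.4787, -0.2471, 0.2315]
eef_rot: [0.634, 0.774, -0.0, -0.001]
ft_force: [0.2, 0.3, -0.2]
width: 0.0868
grip_force: 0.0
```

```bash
python3 -c "
from h import *
go()
S,D=Cam('scene'),Cam('side')
for n,C in(('scene',S),('side',D)):
  a=r.camera(n);cv2.imwrite(f'pics/end_{n}.png',a[:,:,::-1]);o=cv2.imread(f'pics/{n}0.png')
  x,y,w,h=(205,110,70,80) if n=='scene' else (305,145,65,65)
  t=o[y:y+h,x:x+w];m=cv2.matchTemplate(np.ascontiguousarray(a[y-15:y+h+15,x-15:x+w+15,::-1]),t,cv2.TM_CCOEFF_NORMED);_,v,_,l=cv2.minMaxLoc(m);print(n,v,l[0]-15,l[1]-15)
W=Cam('wrist');a=r.camera('wrist');cv2.imwrite('pics/end_w.png',a[:,:,::-1])
t=cv2.imread('pics/w2.png')[160:216,232:330]
_,v,_,l=cv2.minMaxLoc(cv2.matchTemplate(np.ascontiguousarray(a[:,:,::-1]),t,cv2.TM_CCOEFF_NORMED));print('wrist',v,l)
"
```

```text
t 15.7 pos [ 0.4787 -0.2471  0.2315] yaw_y 11.35 tz [-0.001  0.001 -1.   ] w 0.0868 g 0.0 F [ 0.2  0.3 -0.2] q [-0.59  0.23  1.14  1.72 -0.21  1.33  0.79]
scene 0.8834024667739868 -2 1
side 0.8898046016693115 -2 0
wrist 0.956380307674408 (231, 164)
```

```bash
python3 -c "
from h import *
P=(.609,.173,1.26);c,s=np.cos(P[2]),np.sin(P[2])
for n in('scene','side'):
  C=Cam(n);h=cv2.cvtColor(cv2.imread(f'pics/end_{n}.png'),cv2.COLOR_BGR2HSV)
  k=cv2.connectedComponentsWithStats(cv2.inRange(h,(8,110,70),(28,255,255)))
  for i in range(1,k[0]):
    if k[2][i,4]>5:
      g=C.onz(k[3][i],.015)[:2]-P[:2];u,v=c*g[0]+s*g[1],-s*g[0]+c*g[1]
      if abs(u)<.3 and abs(v)<.2: print(n,k[2][i],'press',u.round(3),v.round(3))
"
```

```text
scene [323 253  12   5  16] press -0.129 0.014
side [ 34 397   5   5  20] press 0.269 -0.162
side [ 69 409   5   5  18] press 0.258 -0.102
side [ 76 408   9   8  44] press 0.252 -0.09
side [ 55 412   4   5  14] press 0.271 -0.116
side [ 72 418   5   2   8] press 0.263 -0.088
```

>>> arm_command:
  moves: [0,0,-3,0,0,0,-2,0,3,1,0,0,3,1,0,0,3,1,0,0,3,1,0,0,2,1,0,0,0,0,0,0,0,0,0,0,0,0,0,0]

```text
time: 16.68
ee_pos: [0.5003, -0.1012, 0.2822]
eef_rot: [0.634, 0.773, -0.0, -0.0]
ft_force: [0.1, -0.2, 0.6]
width: 0.0873
grip_force: 0.0
```

```bash
python3 -c "
from h import *
P=(.610,.172,1.255);c,s=np.cos(P[2]),np.sin(P[2])
go();C=Cam('wrist');a=r.camera('wrist')[:,:,::-1];a=np.ascontiguousarray(a);cv2.imwrite('pics/t.png',a)
X=[[P[0]+c*u-s*v,P[1]+s*u+c*v,.003] for u,v in((-.187,.075),(-.187,-.075),(-.09,.075),(-.09,-.075))];print(C.proj(X).round())
h=cv2.cvtColor(a,cv2.COLOR_BGR2HSV)
k=cv2.connectedComponentsWithStats(cv2.inRange(h,(8,100,60),(30,255,255)))
for i in range(1,k[0]):
    if k[2][i,4]>15:
      g=C.onz(k[3][i],.015)[:2]-P[:2];u,v=c*g[0]+s*g[1],-s*g[0]+c*g[1]
      print(k[2][i],'press',u.round(3),v.round(3))
"
```

```text
t 16.68 pos [ 0.5003 -0.1012  0.2822] yaw_y 11.29 tz [-0.001 -0.001 -1.   ] w 0.0873 g 0.0 F [ 0.1 -0.2  0.6] q [-0.92  0.03  1.08  1.71 -0.03  1.42  0.35]
[[281.  74.]
 [381. 134.]
 [321.  -2.]
 [425.  64.]]
[341  36  25  23 330] press -0.12 0.015
[375  41  21  21 291] press -0.105 -0.021
[ 440  199   45   35 1040] press -0.225 -0.229
[304 205  31  35 742] press -0.329 -0.066
[ 75 249  21  58 390] press -0.567 0.188
[460 249  22  58 381] press -0.291 -0.301
[207 292  21   2  24] press -0.49 0.008
[250 292  27   2  51] press -0.459 -0.049
[233 294   5  10  21] press -0.488 -0.019
[224 305  22  18 364] press -0.51 -0.028
[ 250  318  310   17 3950] press -0.396 -0.279
```

Both pieces are in the tray, at press (-0.120, 0.015) and (-0.105, -0.021), and the brush is standing free.

```bash
python3 -c "
from bench import r
print(r.close_job())"
```

```text
the job is handed in; nothing more can be done
None
```

The brush swept both brass pieces off the open end into the catch tray. It now stands on its bristles, released, at about its starting place and clear of the press and tray. I handed the job in at about 17 s of the 48 s allowed.

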